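# Stand the long spindle on the check plate

## Task

At the packing bench, lift the longer of the two stepped aluminium spindles out of the leaning rack and stand it upright on its thick end, near the middle of the square rubber-faced plate; set it down, do not drop it. Let go, back away and watch for two seconds that it stays standing without wobble. Leave the short spindle where it is in the rack.

Things in the scene. Friction and masses are not known exactly. Their poses are not given: they have to be found in the camera images.
- long_spindle: longer stepped aluminium spindle, 165 mm overall: thick end 34 mm across for 85 mm, then 20 mm across to the top. About 0.28 kg, centre of mass 63 mm up. Origin: centre of the thick end's flat face, on which it is to stand; z runs along its axis to the thin end. Starts in either rack cradle, thick end down, leaning 30 degrees from vertical; free all round from 80 mm up
- short_spindle: shorter stepped aluminium spindle, 115 mm overall (34 mm across for 85 mm, then 20 mm across), same origin and axes; leans in the rack's other cradle and is to stay there
- rack: fixed rack: board 150 x 200 x 12 mm with two inclined black V cradles. Origin: centre of its underside; z up, y along the 200 mm side, -x roughly towards the robot. Spindle origins rest at (20, +55, 34) and (20, -55, 34) mm; the spindles lean 30 degrees to -x, lying in V troughs that bear them from below (-x side) up to 80 mm along them. Open above: they lift straight up or along their axis
- plate: fixed square steel plate with a dark rubber face, 110 x 110 mm, 8 mm thick in all, flat on the bench. Origin: centre of its underside; its top is at z = 8 mm; z up
Not all that is in view belongs to the job. What is shaped like the long_spindle but orange is not meant.

How it is judged (in metres and radians):
On the way, in this order (a step that is already met when the one before it is completed fails the run):
1. the long spindle is lifted out of the rack (height (world z) of long_spindle above 0.06 m and contact force between long_spindle and rack below 0.05 N), for 0.1 s.
2. the long spindle, let go, stands upright and still on the plate for about two seconds (horizontal distance between long_spindle and plate below 0.025 m and z of long_spindle in the frame of plate below 0.014 m and angle between long_spindle's own z axis and vertical below 0.12 rad and contact force between long_spindle and the arm below 0.05 N and contact force between long_spindle and the fingers below 0.05 N and linear speed of long_spindle below 0.03 m/s and angular speed of long_spindle below 0.8 rad/s), for 1.8 s.
At the end, for the whole second after the job is handed in: the long spindle stands on its thick end on the plate, upright within 7 degrees and at rest, its axis within 25 mm of the plate's centre, and the short spindle is still in its cradle (within 20 mm of where it was) (horizontal distance between long_spindle and plate below 0.025 m and z of long_spindle in the frame of plate below 0.014 m and angle between long_spindle's own z axis and vertical below 0.12 rad and linear speed of long_spindle below 0.03 m/s and angular speed of long_spindle below 0.5 rad/s and distance of short_spindle from where it was at the start of the episode below 0.02 m); the robot touches nothing.
It fails at once if the short spindle is taken or knocked out of place (moved more than 20 mm) (distance of short_spindle from where it was at the start of the episode above 0.02 m).
It fails at once if the long spindle is dropped onto the plate (falls free more than 12 mm above it) (horizontal distance between long_spindle and plate below 0.08 m and z of long_spindle in the frame of plate above 0.02 m and contact force between long_spindle and anything else below 0.02 N).
It also fails if it takes over 42 s, if anything falls off the work surface, if the arm or the gripper's body presses on something with over 40 N, if the wrist force passes 120 N, or if a joint passes its speed limit or range.

## Robot

A 6-joint arm with a two-finger parallel gripper is mounted at the origin on the work surface. World frame = base frame: x ahead of the robot, y to its left, z up, the work surface at z = 0. Lengths are in mm, angles in rad, forces in N, time in s.
With the tool pointing down it reaches from about 275 to 750 mm from the base axis. Payload 10.2 kg.
Tool frame: the origin (TCP) lies midway between the tips of the shut fingers; the grasp point (between the pads) lies 19 mm behind it (ctrl.grasp_offset is the distance from the TCP to the grasp point, in mm); z points along the fingers, y is the line along which they close (so a half turn about z gives the same grasp; the last joint's range is limited). The gripper opens to 85 mm and grips with 20 to 120 N. Pads are 22 mm wide; open, the fingers measure 114 mm over their backs; the gripper's body (76 mm by 85 mm) begins 54 mm behind the grasp point. The pads swing forward as they close: fully open they stand 13 mm farther back than shut.
Start: joints at [0.964, 0.313, 1.498, -0, 1.331, -0.223], TCP at [196.597, 486.807, 231.294] pointing down, gripper open.
Joint ranges: [-2.94, 2.94], [-0.97, 2.17], [0.19, 2.56], [-1.23, 4.37], [0.02, 3.11], [-2.88, 2.88]. Speed limits (rad/s): [2.39, 2.39, 3.01, 3.14, 3.14, 3.14].

## Interface

Orientations are given as a unit quaternion [w, x, y, z].
In Python, from rig import ctrl, viewer, models gives the robot as it stands. The module is installed in compiled form; this text tells all that it offers.
- The arm moves only by the shell command python3 -m pendant 'ROWS' [OPENING] [FORCE]. ROWS is text: rows parted by semicolons, each of 4 numbers parted by spaces: the shift along the tool's x, y, z in m, then the turn about the tool's z in rad. In form: x y z yaw; .... A call has 1 to 10 rows; each row shifts and turns the commanded pose from where the row before left it, along the tool's axes as they then stand; what a row does not reach is not made up. A row lasts 1/8 s, in which the tool goes at most 62.5 mm and 10.7 degrees, less where a joint would pass 70% of its speed; a pose out of reach is approached as far as the arm can. A call is refused whole if a number of a shift passes 0.0625 or a number of a turn 0.188, either way. A call with a gripper value outside its range is refused whole. OPENING is the opening, from 0 (shut) to 1 (fully open), set as the call begins (- or left out, the last holds). The fingers move at their own pace and stop on an object; FORCE is the grip in N (left out, the last holds). Time passes only in rows, so rows that do not move let the fingers close. It gives the time, the measured TCP pose, the force, the opening and the grip force at its end, in the units of the state.
- ctrl.sense(): the state, without advancing time (a new reading comes with each control period).
- viewer.capture(name): name is "scene" or "top" or "wrist"; returns a dict with "color" (384x512x3 uint8, red, green, blue), "vertical_fov" (degrees; the focal length in pixels is half the picture's height over the tangent of half this angle, whatever the lens; pixels are square), "cx", "cy" (the principal point, pixels), "pose" (4x4, takes a point from camera to world coordinates). Camera axes: x right, y down, z forward; pixel columns grow to the right and rows downward; lengths in mm; the calibration is good to about 2 mm. A picture is of the moment at which its call begins. There is no depth.
- ctrl.finish_job(): hands the job in; it is judged then, once.
Trained networks look in the newest picture that a camera, given by its name, has taken for a name from the list of things; names that differ only in an ending like _2 or _b are one class to them, and where a whole thing is asked for, a point or a joint stands for the part that bears it (a point fixed in the world has none). Each returns a list of dicts, best first, with "p" (0 to 1); they miss things now and then, are a little off and sometimes report something else, mostly with a low value. They report only what shows in the picture. A call takes as long as a camera call. They do not tell look-alikes from the thing itself.
- models.boxes_of(camera, query): "at" ([x, y, z] in mm, in world coordinates, good to about 4 mm: the middle of the surface that is visible of it).
The state is a dict: "time_s": time; "joints": joint angles; "dq": joint speeds; "tau": joint torques, N m; "eef_pos": TCP position; "ee_rot": TCP orientation; "force": force on the tool from outside, world axes, zero at the start; "wrist_torque": the same for the moment, N m; "grip_width": opening from 0.0 (shut) to 1.0 (fully open); "grip_force": force on a finger pad.
Only numpy, scipy, OpenCV 4.12 (cv2) and the standard library are available. Lean on these libraries where they do the work, as an engineer would, in place of code of your own. Each camera call takes 0.05 s, during which the arm holds its last target. There are 200 camera calls.

## Working session

There is one attempt and no reset: what is moved stays moved. The work goes in short steps, Python scripts to look and compute and a shell command to move; the robot and the scene stay as the last step left them, time stands still between calls to the robot, and variables do not carry over. Pictures are saved under pics/ and viewed, at most 10 in all, crops included, and the job is handed in when it is done.

```bash
mkdir -p pics
python3 - <<'E'
from rig import ctrl, viewer, models
import cv2, numpy as np
print(ctrl.sense(), ctrl.grasp_offset)
ims=[]
for c in ("scene","top"):
    d=viewer.capture(c); ims.append(d["color"]); print(c,d["vertical_fov"],d["cx"],d["cy"],np.round(d["pose"],3).tolist())
    for q in ("long_spindle","short_spindle","rack","plate"):
        print(q,[(np.round(b["at"]).tolist(),round(b["p"],2)) for b in models.boxes_of(c,q)])
for n,i in zip(("scene","top"),ims): cv2.imwrite(f"pics/{n}0.png",i[...,::-1])
E
```

```text
{'time_s': 0.0, 'joints': array([ 9.63570456e-01,  3.13455381e-01,  1.49839866e+00, -4.22275125e-06,
        1.33103089e+00, -2.23400823e-01]), 'dq': array([ 0.00034746, -0.00119563, -0.0011849 , -0.00053398,  0.00018417,
        0.00011568]), 'tau': array([ 2.01480134e-04, -4.12270725e+01, -2.59739524e+01, -1.57718373e-04,
        4.25507053e-03,  1.94301117e-05]), 'eef_pos': array([196.46299192, 486.5846756 , 230.74679624]), 'ee_rot': array([-2.58825002e-04,  1.90736122e-01,  9.81641133e-01, -5.92036537e-04]), 'force': array([-0.33604873,  0.64454183, -0.27148468]), 'wrist_torque': array([-0.01665948,  0.07596327, -0.00238888]), 'grip_force': 0.0, 'grip_width': 1.001023128995295} 18.700000000000003
scene 54.678066082789016 253.46309641895277 194.37383001541588 [[-0.859, 0.327, -0.395, 839.684], [0.513, 0.545, -0.663, 627.961], [-0.002, -0.772, -0.635, 657.219], [0.0, 0.0, 0.0, 1.0]]
long_spindle [([542.0, 184.0, 106.0], 0.93), ([334.0, 243.0, 26.0], 0.78)]
short_spindle [([556.0, 291.0, 94.0], 0.69)]
rack [([571.0, 256.0, 10.0], 0.66)]
plate [([605.0, -224.0, 9.0], 0.61)]
top 45.876983587336454 246.598465133936 184.99576670178297 [[-0.003, -0.995, 0.099, 357.169], [-0.999, 0.006, 0.034, -22.131], [-0.034, -0.099, -0.995, 1033.685], [0.0, 0.0, 0.0, 1.0]]
long_spindle [([534.0, 171.0, 108.0], 0.88), ([323.0, 238.0, 26.0], 0.75)]
short_spindle [([544.0, 271.0, 100.0], 0.97), ([604.0, -232.0, 8.0], 0.47)]
rack [([543.0, 227.0, 13.0], 0.62)]
plate [([607.0, -232.0, 10.0], 0.65)]
```

View pics/scene0.png

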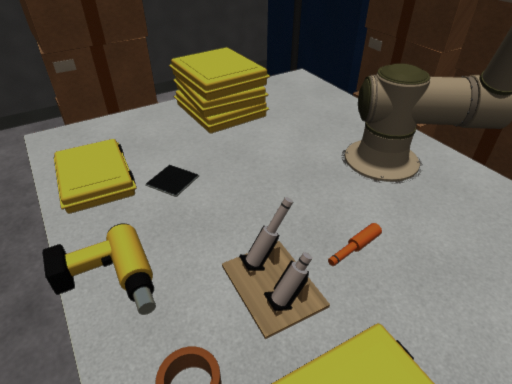

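View pics/top0.png

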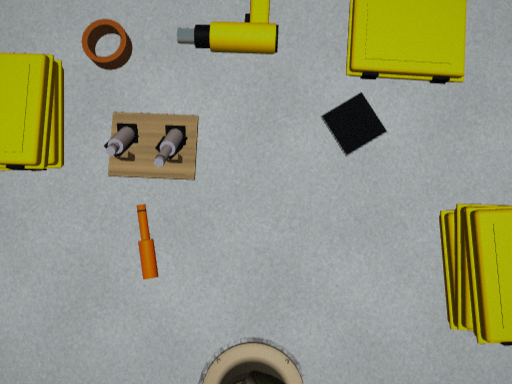

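The long spindle is in the -y cradle: its tip is near scene (287,203) and top (159,162). The orange look-alike lies flat at top (147,245), and the plate is at top (353,124). I'll crop for exact pixels.

Run:
```python
import cv2, numpy as np
a=cv2.imread("pics/scene0.png")[190:290,225:325]; b=cv2.imread("pics/top0.png")[105:185,105:205]
A=cv2.resize(a,(400,400),interpolation=cv2.INTER_CUBIC);B=cv2.resize(b,(400,320),interpolation=cv2.INTER_CUBIC)
B=cv2.copyMakeBorder(B,0,80,0,0,cv2.BORDER_CONSTANT)
cv2.imwrite("pics/crop0.png",np.hstack([A,B]))
for n,r in (("scene",(155,205,140,205)),("top",(85,160,315,395))):
    g=cv2.imread(f"pics/{n}0.png"); m=np.zeros(g.shape[:2],np.uint8); y0,y1,x0,x1=r
    m[y0:y1,x0:x1]=(g[y0:y1,x0:x1].max(2)<60)*255
    c=max(cv2.findContours(m,0,2)[0],key=cv2.contourArea); print(n,cv2.approxPolyDP(c,5,True).reshape(-1,2).tolist())
```

```text
scene [[147, 183], [176, 194], [197, 175], [169, 165]]
top [[361, 93], [322, 116], [346, 153], [385, 131]]
```

View pics/crop0.png

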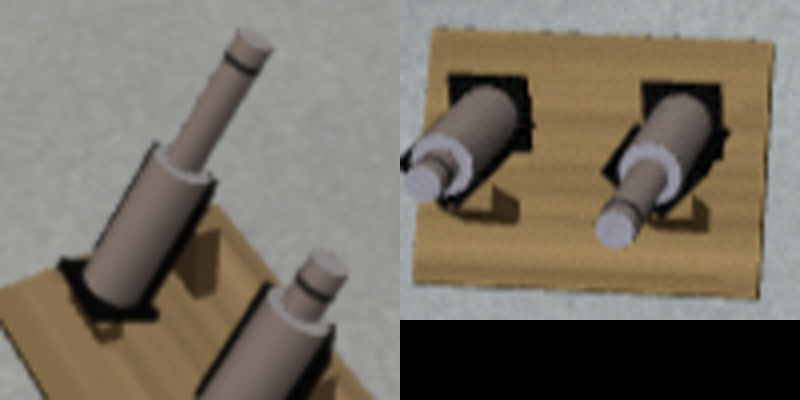

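The crop shows the long spindle's tip at scene (288.5,200) and top (158.8,162.3). The step ring is at scene (271.5,231.3) and top (168,148).

```bash
cat > geo.py <<'E'
from rig import ctrl, viewer
import numpy as np
def ray(d,uv):
    f=192/np.tan(np.radians(d["vertical_fov"]/2)); P=np.array(d["pose"])
    v=P[:3,:3]@np.array([(uv[0]-d["cx"])/f,(uv[1]-d["cy"])/f,1]); return P[:3,3],v/np.linalg.norm(v)
def onz(d,uv,z):
    o,v=ray(d,uv); return o+v*(z-o[2])/v[2]
def tri(rs):
    M=[np.eye(3)-np.outer(v,v) for o,v in rs]; b=sum(m@o for m,(o,v) in zip(M,rs)); p=np.linalg.solve(sum(M),b)
    return p,[np.linalg.norm(m@(p-o)) for m,(o,v) in zip(M,rs)]
E
python3 - <<'E'
from geo import *
np.set_printoptions(precision=1,suppress=True)
s,t=viewer.capture("scene"),viewer.capture("top")
tip,e=tri([ray(s,(288.5,200)),ray(t,(158.8,162.3))]);print("tip",tip,e)
st,e=tri([ray(s,(271.5,231.3)),ray(t,(168,148))]);print("step",st,e)
a=tip-st;print(np.linalg.norm(a),np.degrees(np.arccos(a[2]/np.linalg.norm(a))),np.degrees(np.arctan2(a[1],a[0])))
for n,d,c in(("s",s,[[147,183],[176,194],[197,175],[169,165]]),("t",t,[[361,93],[322,116],[346,153],[385,131]])):
    q=np.array([onz(d,u,8) for u in c]);print("plate",q.mean(0),np.linalg.norm(q-np.roll(q,1,0),axis=1))
q=np.array([onz(t,u,12) for u in [(113,112),(198.75,115.5),(194.25,179.5),(108,175.75)]]);print("rack",q.mean(0),np.linalg.norm(q-np.roll(q,1,0),axis=1))
for i,j in((1,0),(2,3)): v=q[i]-q[j];print(np.degrees(np.arctan2(v[1],v[0])))
c=q.mean(0);y=(q[0]-q[1]+q[3]-q[2]);y/=np.linalg.norm(y);x=np.array([y[1],-y[0],0])
for k in(55,-55):
    o=c+20*x+k*y;o[2]=34;ax=-.5*x+.866*np.array([0,0,1]);print(k,"origin",o,"step",o+85*ax,"tip",o+165*ax)
w=ctrl.sense()["ee_rot"]
from scipy.spatial.transform import Rotation as R
print(R.from_quat(w,scalar_first=True).as_matrix())
E
```

```text
tip [488.2 175.8 174.6] [np.float64(0.4590596203272297), np.float64(0.45905962032731285)]
step [527.3 174.1 104.9] [np.float64(1.2944883164507628), np.float64(1.2944883164506653)]
79.97853791622678 29.370187618309494 177.46883687847804
plate [ 601.6 -231.7    8. ] [101.2 103.7  99.9 104.8]
plate [ 600.  -232.2    8. ] [103.3 104.6 101.1 102.4]
rack [551.8 226.9  12. ] [149.4 200.6 148.8 199. ]
-93.02987706246648
-92.86556331635136
55 origin [574.6 280.8  34. ] step [532.1 282.9 107.6] tip [492.2 285.  176.9]
-55 origin [568.9 170.9  34. ] step [526.5 173.1 107.6] tip [486.5 175.1 176.9]
[[-0.9  0.4 -0. ]
 [ 0.4  0.9 -0. ]
 [ 0.  -0.  -1. ]]
```

```bash
python3 -m pendant '0 0 0 -0.166; 0 0 0 -0.166' 1; python3 -m pendant '-0.0326 -0.0296 0 0; -0.0326 -0.0296 0 0; -0.0326 -0.0296 0 0; -0.0326 -0.0296 0 0; -0.0326 -0.0296 0 0; -0.0326 -0.0296 0 0; -0.0326 -0.0296 0 0; -0.0326 -0.0296 0 0; -0.0326 -0.0296 0 0; -0.0326 -0.0296 0 0'; python3 -m pendant '0 0 0 0'
python3 - <<'E'
from geo import *
from scipy.spatial.transform import Rotation as R
import cv2
x=ctrl.sense();M=R.from_quat(x["ee_rot"],scalar_first=True).as_matrix();print(M.round(3),M.T@(np.array([507,174.6,122])-x["eef_pos"]))
cv2.imwrite("pics/wrist1.png",viewer.capture("wrist")["color"][...,::-1])
E
```

```text
time_s: 0.85
eef_pos: [196.6, 486.8, 231.3]
ee_rot: [-0.0, 0.023, 1.0, -0.0]
force: [0.2, -0.1, -0.2]
grip_width: 0.998
grip_force: 0.0
time_s: 2.1
eef_pos: [507.8, 173.1, 231.4]
ee_rot: [0.0, 0.026, 1.0, 0.0]
force: [0.1, -0.5, -0.6]
grip_width: 1.003
grip_force: 0.0
time_s: 2.22
eef_pos: [508.2, 172.4, 230.9]
ee_rot: [-0.0, 0.028, 1.0, -0.0]
force: [-1.4, 0.4, 0.2]
grip_width: 1.003
grip_force: 0.0
[[-0.998  0.055 -0.   ]
 [ 0.055  0.998 -0.   ]
 [ 0.    -0.    -1.   ]] [  1.31908687   2.18501907 108.86857735]
```

View pics/wrist1.png

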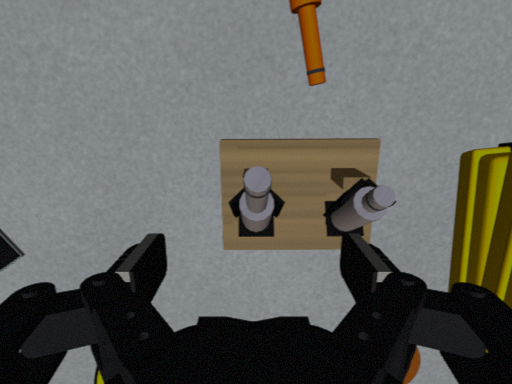

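The wrist view shows the thin part at (257,180), centred between the fingers, with the short spindle at (365,205) clear of them. Descend and grip.

```bash
python3 -m pendant '0.001 0.002 0.02 0; 0 0 0.03 0; 0 0 0.03 0; 0 0 0.02 0; 0 0 0.009 0; 0 0 0 0'; python3 -m pendant '0 0 0 0; 0 0 0 0; 0 0 0 0; 0 0 0 0; 0 0 0 0; 0 0 0 0' 0 30
```

```text
time_s: 3.02
eef_pos: [505.6, 176.9, 122.4]
ee_rot: [-0.0, 0.026, 1.0, 0.0]
force: [0.4, -0.5, -0.6]
grip_width: 0.999
grip_force: 0.0
time_s: 3.78
eef_pos: [506.0, 176.1, 122.5]
ee_rot: [0.0, 0.026, 1.0, -0.0]
force: [-1.2, -3.6, 4.3]
grip_width: 0.225
grip_force: 29.6
```

```bash
python3 -m pendant '0 0 -0.01 0; 0 0 -0.02 0; 0 0 -0.03 0; 0 0 -0.03 0; 0 0 -0.03 0; 0 0 -0.02 0; 0 0 0 0; 0 0 0 0'
python3 - <<'E'
from geo import *
import cv2
a=viewer.capture("scene")["color"][100:340,190:430];b=viewer.capture("top")["color"][60:220,90:250]
cv2.imwrite("pics/lift.png",np.hstack([cv2.resize(a,(400,400)),cv2.resize(b,(400,400))])[...,::-1])
E
```

```text
time_s: 4.78
eef_pos: [505.5, 176.5, 261.2]
ee_rot: [-0.001, 0.026, 1.0, 0.0]
force: [0.3, 0.6, -2.8]
grip_width: 0.225
grip_force: 29.5
```

View pics/lift.png

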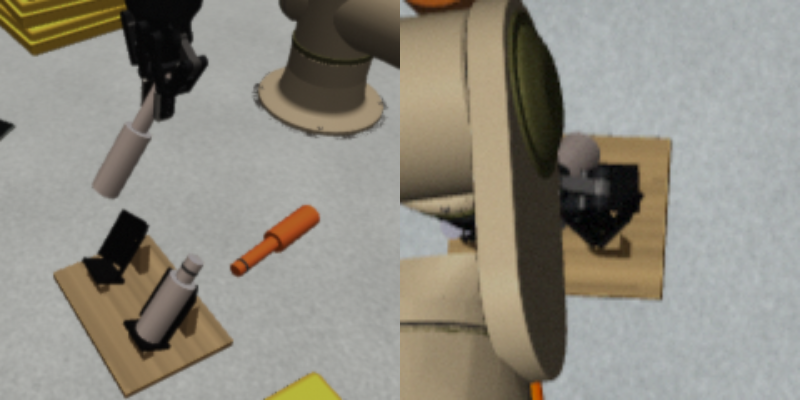

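The spindle is held and out of the rack, still leaning about 30°. The short one hasn't moved. Carry it to the plate, then ease the grip to see whether it swings upright.

```bash
python3 -m pendant '-0.0052 -0.0406 0 0; -0.0052 -0.0406 0 0; -0.0052 -0.0406 0 0; -0.0052 -0.0406 0 0; -0.0052 -0.0406 0 0; -0.0052 -0.0406 0 0; -0.0052 -0.0406 0 0; -0.0052 -0.0406 0 0; -0.0052 -0.0406 0 0; -0.0052 -0.0406 0 0';  python3 -m pendant '0 0 0.03 0; 0 0 0.03 0; 0 0 0.02 0; 0 0 0.01 0; 0 0 0 0; 0 0 0 0' - 20
python3 - <<'E'
from geo import *
import cv2
a=viewer.capture("scene")["color"][60:260,90:290];b=viewer.capture("top")["color"][60:220,270:430]
cv2.imwrite("pics/plate1.png",np.hstack([cv2.resize(a,(400,400)),cv2.resize(b,(400,400))])[...,::-1])
E
```

```text
time_s: 6.12
eef_pos: [536.7, -233.0, 261.4]
ee_rot: [-0.001, 0.026, 1.0, 0.0]
force: [0.1, -0.1, -2.6]
grip_width: 0.224
grip_force: 29.8
time_s: 6.88
eef_pos: [537.2, -232.0, 173.1]
ee_rot: [0.001, 0.026, 1.0, -0.0]
force: [0.1, 0.1, -2.2]
grip_width: 0.226
grip_force: 29.8
```

View pics/plate1.png

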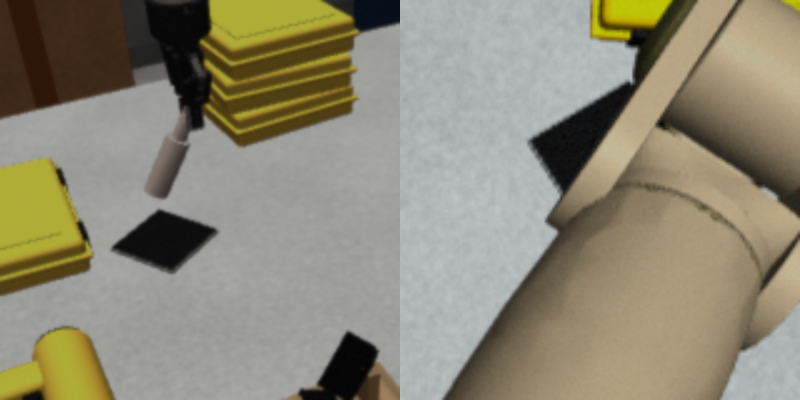

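Still leaning and above the plate; the grip was still 29.8 N. I'll lower it with the opening restated so the 20 N setting takes effect.

```bash
python3 -m pendant '0 0 0.01 0; 0 0 0.02 0; 0 0 0.02 0; 0 0 0.008 0; 0 0 0 0; 0 0 0 0' 0 20;  python3 -m pendant '0 0 0.003 0; 0 0 0 0'; python3 -m pendant '0 0 0.003 0; 0 0 0 0'; python3 -m pendant '0 0 0.002 0; 0 0 0 0' | grep -v rot
```

```text
time_s: 7.72
eef_pos: [537.2, -232.0, 115.0]
ee_rot: [0.001, 0.026, 1.0, -0.0]
force: [0.4, 0.3, -2.7]
grip_width: 0.221
grip_force: 29.8
time_s: 7.98
eef_pos: [536.8, -231.7, 111.3]
ee_rot: [-0.0, 0.026, 1.0, -0.0]
force: [-0.2, -0.5, -2.6]
grip_width: 0.227
grip_force: 29.8
time_s: 8.22
eef_pos: [536.7, -231.7, 108.0]
ee_rot: [-0.0, 0.026, 1.0, 0.0]
force: [0.3, -0.4, -1.8]
grip_width: 0.223
grip_force: 29.8
time_s: 8.48
eef_pos: [536.8, -231.7, 106.1]
force: [1.1, 0.1, -2.0]
grip_width: 0.228
grip_force: 29.8
```

```bash
for i in 1; do :; done; python3 -m pendant '0 0 0.002 0; 0 0 0 0' | grep -E "pos|force:"; python3 -m pendant '0 0 0.002 0; 0 0 0 0' | grep -E "pos|force:"; python3 -m pendant '0 0 0.001 0; 0 0 0 0' | grep -E "pos|force:"
```

```text
eef_pos: [536.8, -231.7, 104.1]
force: [-0.4, 1.3, -1.8]
grip_force: 29.8
eef_pos: [536.9, -231.9, 102.6]
force: [-1.5, 0.5, 1.3]
grip_force: 30.3
eef_pos: [537.0, -232.0, 102.3]
force: [-3.5, 0.8, 7.1]
grip_force: 30.8
```

```bash
python3 -m pendant '-0.0045 0 -0.0022 0; -0.0045 0 -0.0016 0; 0 0 0 0' | grep -E "pos|force:|rce"; python3 -m pendant '-0.0045 0 -0.0014 0; -0.0045 0 -0.0011 0; 0 0 0 0' | grep -E "pos|force:"
python3 - <<'E'
from geo import *
import cv2
a=viewer.capture("scene")["color"][100:220,120:240]
cv2.imwrite("pics/tilt1.png",cv2.resize(a,(480,480))[...,::-1])
E
```

```text
eef_pos: [546.1, -232.2, 104.8]
force: [-0.0, -0.3, -2.3]
grip_force: 29.8
eef_pos: [555.2, -232.7, 107.6]
force: [0.3, -0.3, -2.8]
grip_force: 29.8
```

View pics/tilt1.png

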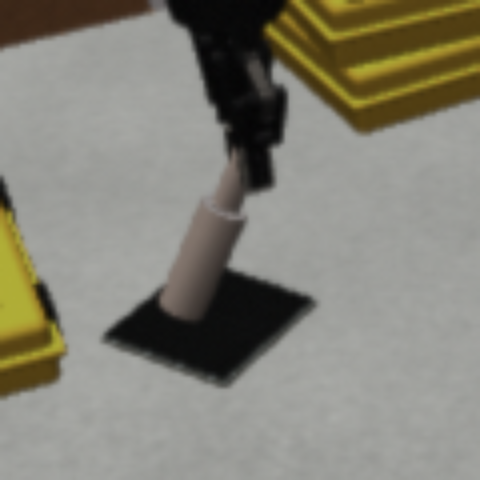

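The base hovers over the far (+x) half of the plate. The drag slid without turning the spindle. I'll go back and drag again with more firm pressing.

```bash
python3 -m pendant '0.012 0 -0.002 0; 0.014 0.002 0 0; 0 0 0.003 0; 0 0 0 0' | grep -E "pos|force:"; python3 -m pendant '-0.004 0 0.003 0; -0.004 0 0.001 0' | grep -E "pos|force:"; python3 -m pendant '-0.004 0 0 0; -0.004 0 0 0' | grep -E "pos|force:"
```

```text
eef_pos: [528.9, -229.4, 106.5]
force: [-0.0, 0.7, -2.5]
grip_force: 29.8
eef_pos: [536.9, -230.1, 103.1]
force: [-10.8, 0.3, 15.7]
grip_force: 31.3
eef_pos: [545.3, -231.0, 105.0]
force: [-8.5, -0.3, 19.3]
grip_force: 31.3
```

It is turning: the tool is riding up the arc with about 19 N of contact. Continue along the arc.

```bash
python3 -m pendant '-0.004 0 -0.002 0; -0.004 0 -0.002 0' | grep -E "pos|force:"; python3 -m pendant '-0.004 0 -0.0015 0; -0.004 0 -0.0013 0' | grep -E "pos|force:"; python3 -m pendant '-0.004 0 -0.0008 0; -0.004 0 -0.0006 0' | grep -E "pos|force:"
```

```text
eef_pos: [553.5, -230.8, 107.0]
force: [0.2, -0.8, -2.9]
grip_force: 29.2
eef_pos: [561.2, -230.9, 109.1]
force: [-0.2, 0.6, -1.8]
grip_force: 29.2
eef_pos: [569.2, -231.4, 110.7]
force: [-0.2, -0.6, -2.2]
grip_force: 29.2
```

Run:
```python
from geo import *
import cv2
s=viewer.capture("scene")
a=s["color"][100:220,120:240]
cv2.imwrite("pics/tilt2.png",cv2.resize(a,(480,480))[...,::-1])
# predicted axis image for leans
f=192/np.tan(np.radians(s["vertical_fov"]/2));P=np.linalg.inv(s["pose"])
def pr(p):
    c=P@np.append(p,1);return (c[:2]/c[2]*f+[s["cx"],s["cy"]]-[120,100])*4
p=ctrl.sense();g=p["eef_pos"]+[0,0,18.7]
for d in(0,10,15,20,25,30,35):
    u=np.array([-np.sin(np.radians(d)),.055*np.sin(np.radians(d)),np.cos(np.radians(d))]);print(d,pr(g-122*u).round(),pr(g-37*u).round(), (g-122*u).round())
```

```text
0 [251. 303.] [236. 205.] [ 570. -231.    8.]
10 [223. 309.] [227. 206.] [ 591. -233.    9.]
15 [208. 310.] [222. 207.] [ 601. -233.   12.]
20 [194. 311.] [218. 206.] [ 611. -234.   15.]
25 [180. 310.] [214. 206.] [ 621. -234.   19.]
30 [166. 308.] [209. 205.] [ 631. -235.   24.]
35 [153. 305.] [205. 204.] [ 640. -235.   30.]
```

View pics/tilt2.png

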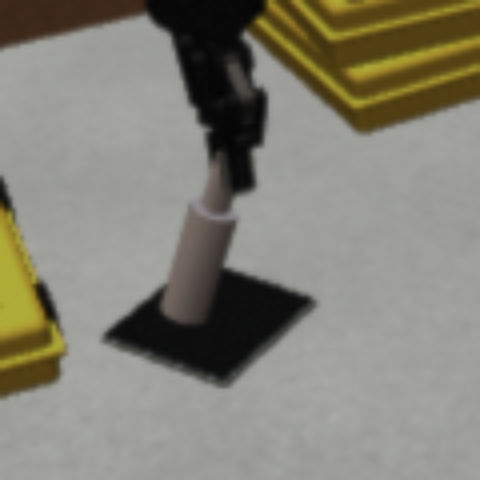

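Lean is now about 22°: base at crop (187,313), step ring at (212,208). The pressed drag works, so I'll repeat it about 3 mm below the arc.

```bash
python3 -m pendant '0.011 0 -0.002 0; 0.010 0 0 0; 0 0 0.002 0' | grep -E "pos|force:"; python3 -m pendant '-0.004 0 0.004 0; -0.004 0 0.001 0; -0.004 0 -0.0005 0' | grep -E "pos|force:"; python3 -m pendant '-0.004 0 -0.0008 0; -0.004 0 -0.0008 0' | grep -E "pos|force:"
```

```text
eef_pos: [547.2, -230.4, 111.1]
force: [0.5, -0.4, -2.0]
grip_force: 29.3
eef_pos: [560.3, -231.4, 107.8]
force: [-5.8, -0.2, 11.9]
grip_force: 30.3
eef_pos: [568.4, -231.8, 109.2]
force: [-4.4, 1.6, 10.0]
grip_force: 29.7
```

```bash
python3 -m pendant '-0.004 0 0 0; -0.004 0 0 0' | grep -E "pos|force:"; python3 -m pendant '-0.004 0 -0.0003 0; -0.004 0 -0.0002 0' | grep -E "pos|force:"; python3 -m pendant '-0.004 0 0 0; -0.004 0 0 0' | grep -E "pos|force:"
```

```text
eef_pos: [576.8, -232.3, 109.9]
force: [-4.4, 1.8, 12.2]
grip_force: 29.8
eef_pos: [584.8, -232.7, 110.2]
force: [-3.8, 1.0, 10.9]
grip_force: 29.4
eef_pos: [592.9, -233.0, 110.1]
force: [-2.4, 0.7, 8.5]
grip_force: 29.1
```

```bash
python3 -m pendant '-0.004 0 0.0005 0; -0.003 0 0.0005 0; 0 0 0 0' | grep -E "pos|force:"; python3 -m pendant '-0.003 0 0.0005 0; 0 0 0 0' | grep -E "pos|force:"
python3 - <<'E'
from geo import *
import cv2
s=viewer.capture("scene")
a=s["color"][120:200,130:230]
cv2.imwrite("pics/tilt3.png",cv2.resize(a,(800,600),interpolation=cv2.INTER_CUBIC)[...,::-1])
f=192/np.tan(np.radians(s["vertical_fov"]/2));P=np.linalg.inv(s["pose"])
def pr(p):
    c=P@np.append(p,1);return (c[:2]/c[2]*f+[s["cx"],s["cy"]]-[130,120])*[8,7.5]
p=ctrl.sense();g=p["eef_pos"]+[0,0,18.7]
for d in(-4,0,4,8):
    u=np.array([-np.sin(np.radians(d)),.055*np.sin(np.radians(d)),np.cos(np.radians(d))]);print(d,pr(g-121*u).round(),pr(g-36*u).round())
E
```

```text
eef_pos: [600.2, -233.4, 109.4]
force: [-0.5, 1.1, 11.5]
grip_force: 29.3
eef_pos: [603.3, -233.7, 109.1]
force: [-0.9, 0.0, 12.2]
grip_force: 29.4
-4 [355. 436.] [305. 256.]
0 [333. 443.] [298. 258.]
4 [310. 448.] [291. 260.]
8 [287. 453.] [284. 261.]
```

View pics/tilt3.png

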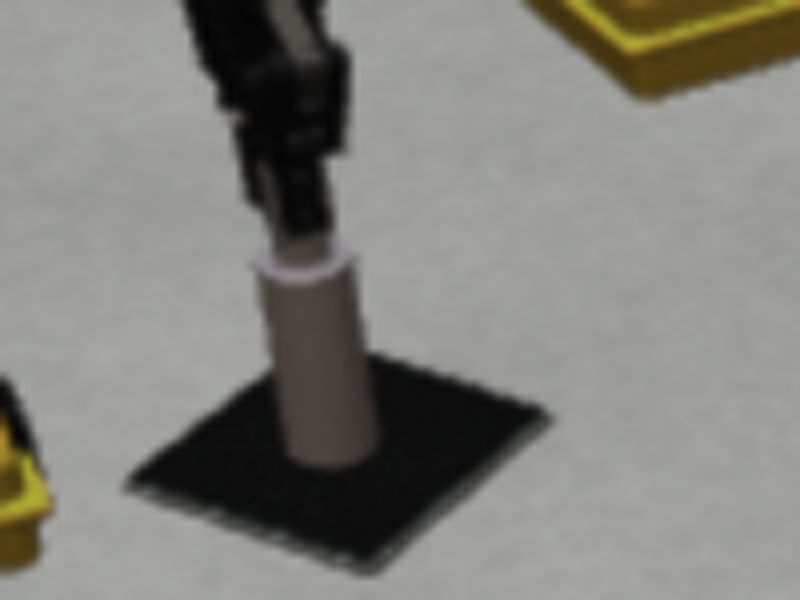

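The spindle stands flat and upright: base (330,443), ring (303,262), matching the 0° prediction, and its centre is near the plate's centre. Ease the press, open and rise.

```bash
python3 -m pendant '0 0 -0.0008 0; 0 0 0 0' | grep -E "pos|force:"; python3 -m pendant '0 0 0 0; 0 0 0 0; 0 0 0 0; 0 0 0 0; 0 0 0 0; 0 0 0 0' 1 ; python3 -m pendant '0 0 -0.01 0; 0 0 -0.02 0; 0 0 -0.03 0; 0 0 -0.03 0; 0 0 -0.03 0; 0 0 -0.02 0; 0 0 0 0; 0 0 0 0' ; python3 -m pendant '0 0 0 0; 0 0 0 0; 0 0 0 0; 0 0 0 0; 0 0 0 0; 0 0 0 0; 0 0 0 0; 0 0 0 0; 0 0 0 0; 0 0 0 0' | head -1
python3 - <<'E'
from geo import *
import cv2
a=viewer.capture("scene")["color"][60:260,90:350]
w=viewer.capture("wrist")["color"]
cv2.imwrite("pics/end.png",np.hstack([cv2.resize(a,(400,308)),cv2.resize(w,(400,308))])[...,::-1])
E
```

```text
eef_pos: [602.9, -233.6, 109.2]
force: [-1.5, -0.3, 8.0]
grip_force: 28.8
time_s: 15.25
eef_pos: [601.9, -233.2, 107.7]
ee_rot: [0.0, 0.026, 1.0, -0.0]
force: [0.0, -0.1, -0.9]
grip_width: 0.998
grip_force: 0.0
time_s: 16.25
eef_pos: [601.6, -233.0, 246.8]
ee_rot: [-0.001, 0.026, 1.0, 0.0]
force: [-0.1, -0.0, -0.1]
grip_width: 0.998
grip_force: 0.0
time_s: 17.5
```

View pics/end.png

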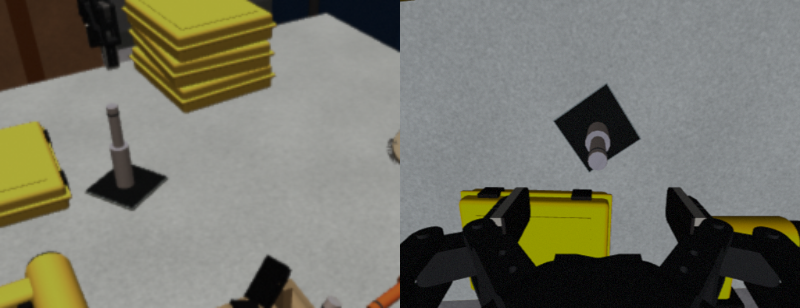

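The spindle stands alone on the plate, with its base close to the plate's centre (wrist view (597,135) against (597,128)) and the gripper clear. Wait a little longer, then hand in.

```bash
python3 -m pendant '0 0 0 0; 0 0 0 0; 0 0 0 0; 0 0 0 0; 0 0 0 0; 0 0 0 0; 0 0 0 0; 0 0 0 0; 0 0 0 0; 0 0 0 0' | head -1; python3 -c "
from rig import ctrl
print(ctrl.finish_job())"
```

```text
time_s: 18.85
the job is handed in; nothing more can be done
None
```

The long spindle stands upright and released near the middle of the plate, the short spindle was left in its cradle, and I handed the job in at about 19 s; no verdict came back.

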